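# Push a tip box home into a spring-catch docking bay

### The job

Slide the closed pipette-tip box along the bench into the white docking bay, flat on the bench all the way, and push it in under the bridge past its resting place until the two hidden spring catches snap in behind it and keep it docked when you let go. Do not ram it into the bay's back, and leave the clear bottle, the brown vial and the petri dish where they are.

Things in the scene. Friction and masses are not known exactly. Their poses are not given: they have to be found in the camera images.
- box_center (a point): Centre of the closed, white and clear pipette-tip box, 20.5 mm above its underside. 80 mm along its x (85 mm with hinge and lips), 118 mm along its y, 41 mm high, lid fixed, about 0.16 kg (varies by 40 percent). Too wide for most grippers: push it on one of its 118 mm sides. It may enter the bay either way round.
- dock: Docking bay fixed to the bench: white bridge on pillars over aluminium guides. Origin on the bench where the docked box's centre stands. x points into the bay (pushing direction), y across, z up. Guides 122 mm apart, 30 mm high. The box goes in with its 118 mm sides across the bay; docked, its near side is at x = -40 mm.
- bay_mouth (a point): Middle of the bay's open mouth, on the bench, at x = -98 mm of the dock. The guides are flared here to about 150 mm and narrow to 122 mm at x = -70 mm.
- bridge_edge (a point): Middle of the lower front edge of the bridge, at x = -60 mm of the dock, 60 mm over the bench; the plate is 10 mm thick (top at 70 mm) and covers all beyond. The docked box's near side lies 20 mm behind this edge, so the fingers must reach in under it, leaning back from the bay by roughly 35 to 45 degrees.
- catch_line (a point): Middle between the teeth of the two orange spring catches, one in each guide, at x = -41 mm of the dock, 15 mm up. Each tooth juts 9 mm in (to y = +52 and -52 mm), its ramp begins at x = -71 mm. The entering box pushes them aside (0.6 N each); they snap out behind its near side once its centre is past x = 0. Keep the fingers within 45 mm of the middle line.
- bumper_end (a point): Where the rubber bumper's face stops hard, at x = +45 mm of the dock, 21 mm up (box centre then at x = +5 mm). The bumper is on a spring: it meets the box when the box's centre is at x = -8 mm, resists with 2.8 N there and 6 N at its end. A box let go before the catch snaps is pushed back out to about x = -8 mm.
- bottle_clear: Bystander: small reagent bottle with blue cap, 55 mm across, 112 mm high, loose; origin at the centre of its underside.
- vial_brown: Bystander: brown vial with white cap, 23 mm across, 46 mm high, loose; origin at the centre of its underside.
- dish: Bystander: flat round petri dish with yellowish content, 61 mm across, 15 mm high, loose, to the left of the brown vial; origin at the centre of its underside.

How it is judged:
By the outcome, as a careful person would: the job done as asked, in the order asked, and still so for the second after the job is handed in, with the robot touching nothing.
It also fails if it takes over 48 s, if anything falls off the work surface, if the arm or the gripper's body presses on something with over 40 N, if the wrist force passes 120 N, or if a joint passes its speed limit or range.

### The arm

A 7-joint arm with a two-finger parallel gripper is mounted at the origin on a cart in front of the work surface, level with it; the furniture and walls round the work are solid. World frame = base frame: x ahead of the robot, y to its left, z up, the work surface at z = 0. Lengths are in m, angles in rad, forces in N, time in s.
With the tool pointing down it reaches from about 0.425 to 0.925 m from the base axis. Payload 6.8 kg.
Tool frame: the origin (TCP) lies between the finger pads; the fingertips stand 17 mm ahead of it and the grasp point (between the pads) lies 2 mm behind it; z points along the fingers, y is the direction in which the jaws open and shut (so a half turn about z gives the same grasp; the last joint's range is limited). The gripper opens to 85 mm and grips with 20 to 120 N. Pads are 22 mm wide; open, the fingers measure 114 mm over their backs; the gripper's body (76 mm by 85 mm) begins 54 mm behind the grasp point. The pads swing forward as they close: fully open they stand 13 mm farther back than shut.
Start: joints at [1.233, 0.477, 0.022, 1.555, -0.011, 1.109, -0.083], TCP at [0.154, -0.657, 0.248] pointing down, gripper open.
Joint ranges: [-2.96, 2.96], [-0.34, 2.1], [-1.41, 1.46], [0.24, 2.44], [-1.37, 4.51], [0.17, 1.92], [-2.96, 2.96]. Speed limits (rad/s): [2.39, 2.39, 3.14, 3.14, 3.14, 3.14, 3.14].

### API

Orientations are given as a unit quaternion [w, x, y, z].
In Python, from rig import ctrl, kinematics, optics, job gives the robot as it stands. Calls block until the motion is done:
- ctrl.move_pose(position, orientation): joint-space move of the TCP to a pose.
- ctrl.movel(position, orientation=None, vel=0.15, force_limit=None): straight line of the TCP; orientation=None keeps the orientation; vel is the mean speed in m/s. With force_limit (N) it stops when the force on the tool has changed by that much, and returns True; else False.
- ctrl.movej(angles): joint-space move.
- ctrl.gripper_to(opening): opening from 0.0 (shut) to 1.0 (fully open); the grip force is fixed at half the most; returns when the fingers have stopped.
- ctrl.dwell(seconds).
- kinematics.solve_ik(position, orientation): joint angles nearest the present ones, or None.
- ctrl.sense(): the state.
- optics.capture(name): name is "side" or "top" or "wrist"; returns a dict with "pixels" (400x640x3 uint8, red, green, blue), "fov_y" (degrees; the focal length in pixels is half the picture's height over the tangent of half this angle, whatever the lens; pixels are square), "cx", "cy" (the principal point, pixels), "R" (3x3) and "t" (3): a world point X has camera coordinates R X + t. Camera axes: x right, y down, z forward; pixel columns grow to the right and rows downward; lengths in m; the calibration is good to about 2 mm. The wrist camera is an equidistant fisheye: a pixel r from the principal point sees the ray r / f radians off the axis. A picture is of the moment at which its call begins. There is no depth.
A pose or a line that the arm cannot do raises ctrl.MotionError and nothing moves.
- job.sign_off(): hands the job in, once; it reports no verdict.
The state is a dict: "time": time; "qpos": joint angles; "qvel": joint speeds; "joint_efforts": joint torques, N m; "position": TCP position; "tool_rot": TCP orientation; "force": force on the tool from outside, world axes, zero at the start; "moment": the same for the moment, N m; "opening": opening from 0.0 (shut) to 1.0 (fully open).
Only numpy, scipy, OpenCV 4.12 (cv2) and the standard library are available. Lean on these libraries where they do the work, as an engineer would, in place of code of your own. Each camera call takes 0.05 s, during which the arm holds its last target. There are 200 camera calls.

## Working session

There is one attempt and no reset: what is moved stays moved. The work goes in short steps, each a Python script; the robot and the scene stay as the last script left them, time stands still between calls to the robot, and variables do not carry over. Pictures are saved under pics/ and viewed, on a budget of 10 in all, crops included, one or two more only if the job needs it, and the job is handed in when it is done.

```bash
mkdir -p pics; python3 - <<'E'
from rig import ctrl,kinematics,optics
import cv2,numpy as np,pickle
d={}
for n in("top","side"):
    c=optics.capture(n);d[n]=c
    cv2.imwrite(f"pics/{n}0.png",c["pixels"][:,:,::-1])
    print(n,c["fov_y"],c["cx"],c["cy"],np.round(c["R"],3).tolist(),np.round(c["t"],3), "cam",np.round(-np.array(c["R"]).T@c["t"],3))
pickle.dump(d,open("cap0.pkl","wb"))
print(ctrl.sense())
E
```

```text
top 44.96949513252338 315.0985873015399 189.98719248135362 [[-0.011, -1.0, -0.027], [-0.988, 0.015, -0.155], [0.155, 0.025, -0.988]] [0.057 0.628 1.108] cam [0.449 0.02  1.193]
side 49.82979744813723 324.4073086945349 202.9459294993917 [[-0.81, -0.585, -0.022], [-0.321, 0.475, -0.819], [0.49, -0.657, -0.573]] [0.553 0.245 0.673] cam [0.197 0.65  0.599]
{'time': 0.1, 'qpos': array([ 1.23285549,  0.47774624,  0.02233075,  1.55632395, -0.01147686,
        1.10929814, -0.08311032]), 'qvel': array([-1.59311175e-03, -2.32848211e-03,  1.45075093e-03, -3.16124208e-03,
        5.54037258e-05,  2.43408133e-04,  8.12610260e-04]), 'joint_efforts': array([ 3.29692208e-03, -5.97762144e+01,  1.61303803e+00, -2.81957334e+01,
        1.27452443e-02,  4.99940623e-03,  2.62388255e-05]), 'position': array([ 0.15366123, -0.65677104,  0.24741547]), 'tool_rot': array([-8.07788294e-04,  9.93401804e-01,  1.14682938e-01, -1.61489796e-04]), 'force': array([-0.44556247, -0.10972139, -0.4039318 ]), 'moment': array([ 0.02099899, -0.01590633,  0.00265743]), 'opening': 1.0030145425605195}
```

View pics/top0.png

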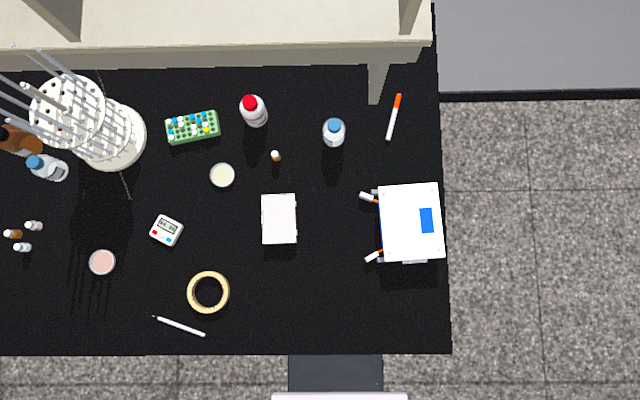

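View pics/side0.png

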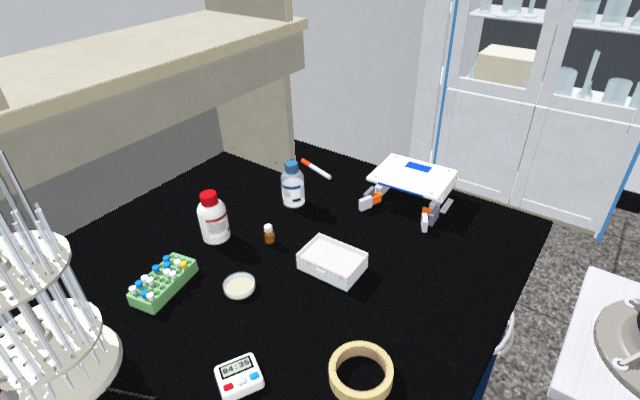

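The top view shows the box at about (279,218). The dock is at (410,222), with its mouth facing image left (+y). The dish is at (222,175), the vial at (276,156) and the bottle at (333,132). The side view agrees with this. Next I'll measure the box and bridge by contours.

```bash
cat > h.py <<'E'
import numpy as np,cv2
def ray(c,px,z):
    f=200/np.tan(np.radians(c["fov_y"])/2);R=np.array(c["R"]);t=np.array(c["t"])
    o=-R.T@t;px=np.atleast_2d(px).astype(float)
    d=np.c_[(px[:,0]-c["cx"])/f,(px[:,1]-c["cy"])/f,np.ones(len(px))]@R
    return o+d*((z-o[2])/d[:,2])[:,None]
def proj(c,X):
    f=200/np.tan(np.radians(c["fov_y"])/2);p=np.atleast_2d(X)@np.array(c["R"]).T+c["t"]
    return p[:,:2]/p[:,2:]*f+[c["cx"],c["cy"]]
def rect(c,roi,z,th=150,view=False):
    x0,y0,x1,y1=roi;g=c["pixels"].min(2).copy();m=np.zeros_like(g);m[y0:y1,x0:x1]=(g[y0:y1,x0:x1]>th)*255
    m=cv2.morphologyEx(m,cv2.MORPH_OPEN,np.ones((5,5)))
    k=max(cv2.findContours(m,0,2)[0],key=cv2.contourArea)
    w=ray(c,k[:,0,:],z)[:,:2]
    r=cv2.minAreaRect((w*1000).astype(np.float32));return k,r,cv2.boxPoints(r)
E
python3 - <<'E'
from h import *;import pickle
d=pickle.load(open("cap0.pkl","rb"));c=d["top"]
for nm,roi,z in(("box",(245,180,315,260),.041),("bridge",(370,170,455,275),.07)):
  for th in(130,180,225):
    k,r,b=rect(c,roi,z,th);print(nm,th,np.round(r[0],1),np.round(r[1],1),round(r[2],2),np.round(b).tolist())
im=c["pixels"][100:280,250:460,::-1].copy()
im=cv2.resize(im,None,fx=3.6,fy=3.3,interpolation=cv2.INTER_CUBIC);cv2.imwrite("pics/crop.png",im)
s=d["side"];im=cv2.resize(s["pixels"][140:300,280:480,::-1],None,fx=4,fy=3.7,interpolation=cv2.INTER_CUBIC);cv2.imwrite("pics/crops.png",im)
hsv=cv2.cvtColor(c["pixels"],cv2.COLOR_RGB2HSV)
m=((hsv[...,0]<20)&(hsv[...,1]>150)&(hsv[...,2]>120)).astype(np.uint8)
for k,z in((x,.015) for x in cv2.connectedComponentsWithStats(m)[2][1:] ): print("orange",k)
for n,p,z in(("dish",(222,175),.015),("vial",(276,156),.046),("bottle",(333,126),.112)):print(n,ray(c,p,z).round(3))
E
```

```text
box 130 [563.2 138.4] [120.1  83.4] 1.78 [[502.0, 178.0], [504.0, 95.0], [625.0, 99.0], [622.0, 182.0]]
box 180 [563.2 138.4] [119.4  83.3] 1.71 [[502.0, 178.0], [505.0, 95.0], [624.0, 99.0], [622.0, 182.0]]
box 225 [563.2 138.8] [118.3  80.4] 1.72 [[503.0, 177.0], [505.0, 97.0], [624.0, 100.0], [621.0, 181.0]]
bridge 130 [ 545.1 -166.3] [184.1 154. ] 3.56 [[448.0, -95.0], [458.0, -249.0], [642.0, -237.0], [632.0, -84.0]]
bridge 180 [ 548.7 -172.6] [177.2 140.5] 3.46 [[456.0, -108.0], [465.0, -248.0], [641.0, -237.0], [633.0, -97.0]]
bridge 225 [ 549.5 -172.8] [175.2 139.7] 3.44 [[458.0, -108.0], [466.0, -248.0], [641.0, -237.0], [633.0, -98.0]]
orange [393  93   9  16  82]
orange [252 110   1   1   1]
orange [  4 125  15   7  26]
orange [ 20 129   2   2   3]
orange [ 10 131   1   1   1]
orange [ 20 135  22  20 189]
orange [272 155   8   6  15]
orange [373 199   5   4  15]
orange [ 12 230   9   8  53]
orange [156 232   1   1   1]
orange [378 248   5   5  15]
dish [[0.675 0.282 0.015]]
vial [[0.714 0.143 0.046]]
bottle [[0.768 0.004 0.112]]
```

View pics/crop.png

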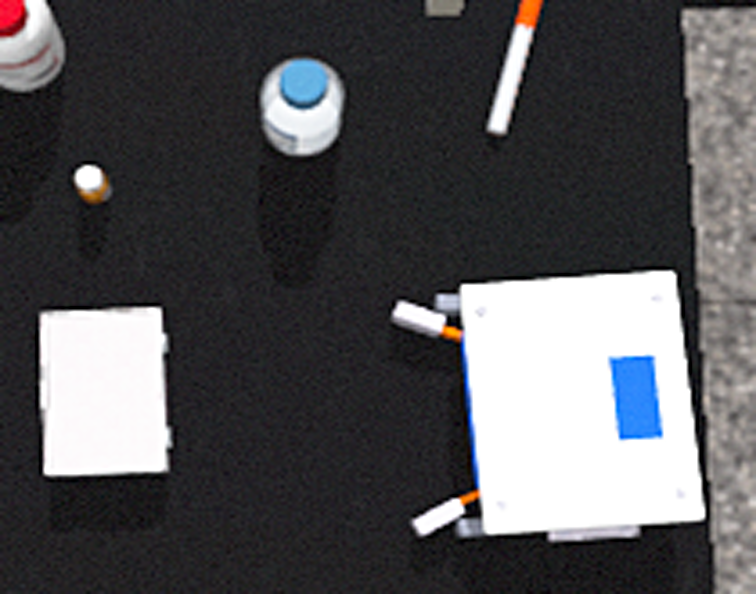

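View pics/crops.png

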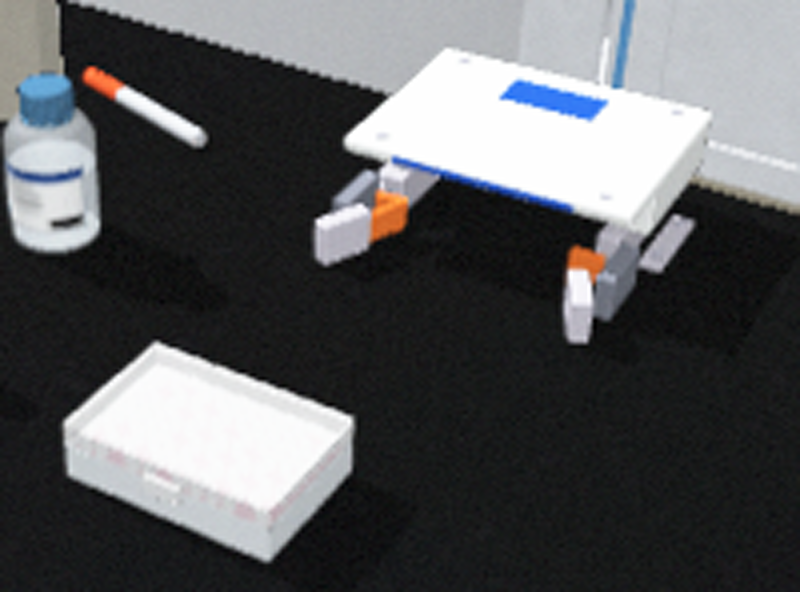

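The crop shows the flare tips at about (360,192) and (365,259), the orange catches just inside them, and clear bench between box and dock. I'll check the bay's middle line against the flare tips, then check reachability along the path.

```bash
cat >> h.py <<'E'
from scipy.spatial.transform import Rotation
A=np.radians(3.45); O=np.array([.549,-.1627])
U=np.array([np.sin(A),-np.cos(A)]);V=np.array([np.cos(A),np.sin(A)])
def w(s,o): return O+s*U+o*V          # dock -> world xy
def dk(p): p=np.asarray(p)[...,:2]-O; return np.stack([p@U,p@V],-1)
TILT=np.radians(41)
def quat(yaw=0.,sg=-1,tilt=TILT):     # yaw (rad, ccw) of pushing direction relative to dock x
    c,s=np.cos(yaw),np.sin(yaw)
    u=np.r_[c*U+s*V,0];v=np.r_[-s*U+c*V,0];z=np.sin(tilt)*u-np.cos(tilt)*np.array([0,0,1]);y=sg*v
    M=np.c_[np.cross(y,z),y,z];q=Rotation.from_matrix(M).as_quat();return np.r_[q[3],q[:3]],M
E
python3 - <<'E'
from h import *;import pickle
from rig import kinematics
d=pickle.load(open("cap0.pkl","rb"));c=d["top"]
print("flare tips dock mm",(1000*dk(ray(c,[(359.7,192.4),(364.7,259)],.03))).round(1))
print("edge pts",(1000*dk(np.array([[.633,-.0975],[.457,-.108]]))).round(1))
# teeth orange centroid at z~.025, side check of bridge top corners
print("orange",(1000*dk(ray(c,[(375,200.5),(380,250)],.03))).round(1))
print("box",(1000*dk(np.array([[.5632,.1386]]))).round(1))
P=lambda s,o,z:np.r_[w(s,o),z]
print("side proj: front top corners",proj(d["side"],[P(-.06,.088,.07),P(-.06,-.088,.07),P(.08,.088,.07),P(.08,-.088,.07)]).round(1).tolist())
print("side proj box top",proj(d["side"],[[.502,.178,.041],[.504,.095,.041],[.625,.099,.041],[.622,.182,.041]]).round(1).tolist())
for sg in(1,-1):
  for p in([-.42,.032,.2],[-.37,.032,.03],[-.2,.01,.03],[-.06,0,.03]):
    j=kinematics.solve_ik(P(*p),quat(0,sg)[0]);print(sg,p,None if j is None else np.round(j,2))
E
```

```text
flare tips dock mm [[ -99.2   81.2]
 [-101.   -79.2]]
edge pts [[-60.   87.8]
 [-60.1 -88.5]]
orange [[-64.1  58.7]
 [-62.9 -60.6]]
box [[-299.9   32.3]]
side proj: front top corners [[365.3, 176.6], [437.7, 198.2], [391.0, 152.0], [458.6, 169.6]]
side proj box top [[347.3, 277.7], [370.0, 252.0], [318.6, 231.1], [294.4, 253.8]]
1 [-0.42, 0.032, 0.2] [-0.17  0.91 -1.05  1.5   1.01  1.9  -1.29]
1 [-0.37, 0.032, 0.03] [-0.19  1.03 -0.84  1.63  1.08  1.63 -1.38]
1 [-0.2, 0.01, 0.03] [-0.18  0.8  -0.47  1.9   1.01  1.24 -1.24]
1 [-0.06, 0, 0.03] [-0.17  0.71 -0.16  2.02  1.04  0.97 -1.11]
-1 [-0.42, 0.032, 0.2] [-0.2   0.88 -0.99  1.5   0.98  1.87  1.87]
-1 [-0.37, 0.032, 0.03] [-0.03  1.24 -1.2   1.62  1.32  1.91  1.68]
-1 [-0.2, 0.01, 0.03] [ 0.28  1.17 -1.2   1.87  1.39  1.83  1.75]
-1 [-0.06, 0, 0.03] [ 0.55  1.14 -1.2   1.97  1.52  1.76  1.89]
```

The geometry agrees: bridge edge at -60 mm, symmetric about the middle line, and the side reprojections match within 2 px. Next I'll approach behind the box and feel for the bench.

```bash
python3 - <<'E'
from h import *
from rig import ctrl,kinematics,optics
Y=np.radians(-1.7);q=quat(Y,1)[0]
P=lambda s,o,z:np.r_[w(s,o),z]
ctrl.gripper_to(0.5)
for z in(.25,.22,.2,.18):
    try: ctrl.move_pose(P(-.41,.034,z),q);print("z",z);break
    except ctrl.MotionError as e: print(z,e)
ctrl.movel(P(-.41,.034,.05),vel=.15)
r=ctrl.movel(P(-.41,.034,.0),vel=.03,force_limit=3)
s=ctrl.sense();print(r,s["position"],s["force"],s["time"],s["opening"])
p=s["position"].copy();p[2]+=.005;ctrl.movel(p,vel=.05)
s=ctrl.sense();print(s["position"],s["force"],1000*dk(s["position"]),s["time"])
cv2.imwrite("pics/side1.png",optics.capture("side")["pixels"][:,:,::-1])
E
```

```text
z 0.25
True [0.55819785 0.24854403 0.01672876] [0.09294983 0.35196902 4.34866154] 6.6083 0.5073724435619955
[0.55825645 0.24865306 0.0218517 ] [ 0.01551869  0.4548636  -0.42716222] [-410.05053585   33.99386288] 6.8667
```

View pics/side1.png

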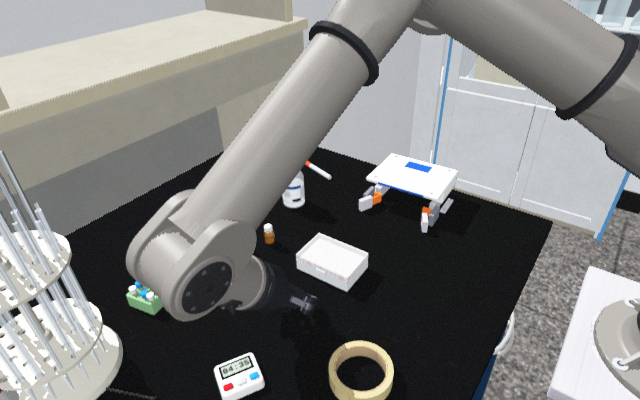

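The bench is felt at TCP z = 16.7 mm, so the finger tips sit about 4 mm back as expected and box contact will be about 20 mm up. The view shows the gripper behind the box and the arm well above everything else. Now I'll push along a gentle S-curve up to just before the mouth.

```bash
cat >> h.py <<'E'
LEAD=.0566  # TCP to box centre when in contact
def tcp(s,o,yaw,z=.0215):
    h=np.cos(yaw)*U+np.sin(yaw)*V
    return np.r_[w(s,o)-LEAD*h,z],quat(yaw,1)[0]
E
python3 - <<'E'
from h import *;import pickle
from rig import ctrl,optics
s0,s1,o0=-.300,-.130,.0323
def go(s,vel):
    t=np.clip((s-s0)/(s1-s0),0,1);o=o0*(1-3*t*t+2*t**3);sl=-6*t*(1-t)*o0/(s1-s0)
    y=.55*np.arctan(sl)+np.radians(-1.7)*(1-t)**3
    p,q=tcp(s,o,y);ctrl.movel(p,q,vel=vel)
    S=ctrl.sense();print(round(s,3),round(o*1000,1),np.degrees(y).round(1),S["force"].round(2),round(S["time"],2))
p,q=tcp(-.308,.0327,np.radians(-1.7));ctrl.movel(p,q,vel=.08)
go(s0,.03)
for s in np.linspace(s0,s1,8)[1:]: go(s,.05)
d={n:optics.capture(n) for n in("top","side")};pickle.dump(d,open("cap1.pkl","wb"))
c=d["top"]
for n in d: cv2.imwrite(f"pics/{n}2.png",d[n]["pixels"][:,:,::-1])
a=cv2.resize(d["top"]["pixels"][130:300,200:460],None,fx=2.3,fy=2.3);b=cv2.resize(d["side"]["pixels"][130:310,220:480],None,fx=2.3,fy=2.3)
cv2.imwrite("pics/both2.png",np.vstack([a[:295],b[:305]])[:,:,::-1])
E
```

```text
-0.3 32.3 -1.7 [ 0.6   0.09 -0.02] 8.05
-0.276 30.5 -5.4 [ 0.4   0.15 -0.44] 8.69
-0.251 25.9 -7.8 [ 0.08  0.42 -0.28] 9.33
-0.227 19.6 -8.9 [ 0.67  0.28 -0.67] 9.98
-0.203 12.7 -8.7 [ 0.56  0.19 -1.07] 10.64
-0.179 6.4 -7.2 [ 0.29  0.73 -0.25] 11.3
-0.154 1.8 -4.4 [ 0.83  0.26 -0.69] 11.95
-0.13 0.0 -0.0 [-0.34  0.54  0.08] 12.6
```

View pics/both2.png

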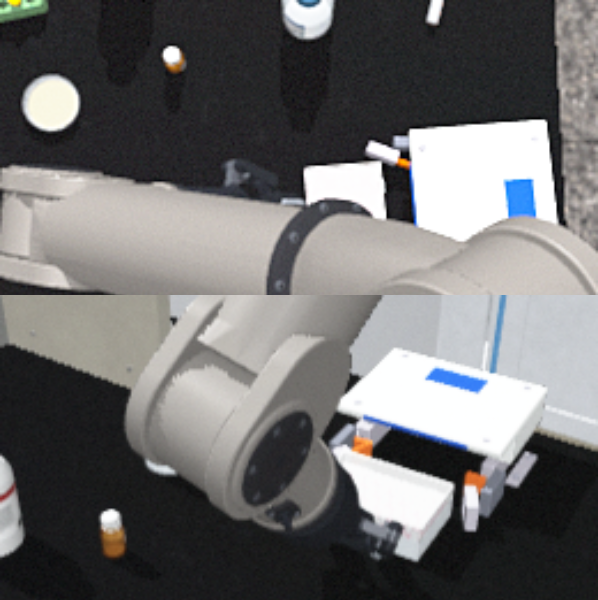

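```bash
python3 - <<'E'
from h import *;import pickle
d=pickle.load(open("cap1.pkl","rb"))
t=np.array([(304,166),(383,162)])/2.3+[200,130]
g=d["top"]["pixels"].min(2)
print("top rows/cols",t.round(1).tolist())
for x in (338,344,350,356,362): 
    col=g[190:215,x].astype(int); print(x,190+np.where(col>150)[0][:1])
for y in(203,206,209,212): print(y,320+np.where(g[y,320:372]>150)[0][[0,-1]])
print("far corners",(1000*dk(ray(d["top"],t,.041))).round(1))
s=np.array([(453,190)])/2.3+[220,130]
print("side right corner",(1000*dk(ray(d["side"],s,.041))).round(1))
E
```

```text
top rows/cols [[332.2, 202.2], [366.5, 200.4]]
338 [202]
344 [202]
350 [201]
356 [201]
362 [191]
203 [332 365]
206 [332 365]
209 [332 366]
212 [333 367]
far corners [[-167.9   60.9]
 [ -85.4   59. ]]
side right corner [[-93.3 -57.3]]
```

The box is about 1 mm off the middle line, with yaw within a few degrees and inside the flare. The bystanders are untouched. Next I'll push straight in, logging force to find the bumper onset.

```bash
python3 - <<'E'
from h import *
from rig import ctrl,optics
def go(s,vel,fl=12):
    p,q=tcp(s,0,0);st=ctrl.movel(p,q,vel=vel,force_limit=fl)
    F=[];
    for _ in range(3): ctrl.dwell(.03);F.append(ctrl.sense()["force"])
    f=np.mean(F,0);S=ctrl.sense();a=dk(S["position"])[0]+LEAD
    print(round(s*1000,1),"act",round(a*1000,2),"Fs",round(-f[:2]@U,2) if 0 else round(f[:2]@-U,2),"Fo",round(f[:2]@V,2),"Fz",f[2].round(2),"M",S["moment"].round(2),round(S["time"],2),st);return st
for s in(-.11,-.09,-.07,-.055,-.04,-.03,-.02):
    if go(s,.04,8):break
else:
    for s in np.arange(-.016,-.0045,.0015):
        if go(s,.02,8):break
E
```

```text
-110.0 act -110.07 Fs 0.37 Fo 0.25 Fz 0.05 M [ 0.71  0.08 -0.04] 13.45 False
-90.0 act -89.86 Fs -0.2 Fo 0.56 Fz 0.31 M [0.72 0.04 0.03] 14.2 False
-70.0 act -69.96 Fs 0.12 Fo -0.27 Fz -0.27 M [0.69 0.09 0.02] 14.95 False
-55.0 act -54.89 Fs -0.01 Fo 0.25 Fz 0.23 M [ 0.72  0.01 -0.04] 15.57 False
-40.0 act -39.86 Fs -0.26 Fo 0.02 Fz -0.13 M [ 0.68  0.01 -0.  ] 16.2 False
-30.0 act -29.8 Fs -0.21 Fo -0.09 Fz 0.2 M [ 0.7   0.07 -0.05] 16.7 False
-20.0 act -19.82 Fs 0.18 Fo 0.37 Fz 0.39 M [0.7  0.05 0.02] 17.2 False
-16.0 act -15.84 Fs 0.28 Fo -0.09 Fz -0.89 M [0.71 0.06 0.01] 17.65 False
-14.5 act -14.57 Fs 0.44 Fo 0.31 Fz -0.29 M [0.81 0.   0.07] 18.0 False
-13.0 act -12.93 Fs 0.83 Fo 0.45 Fz -0.15 M [0.81 0.03 0.06] 18.35 False
-11.5 act -11.35 Fs 0.38 Fo 0.26 Fz -0.33 M [0.78 0.04 0.03] 18.7 False
-10.0 act -9.84 Fs 0.55 Fo 0.46 Fz -0.43 M [ 0.75 -0.04  0.1 ] 19.05 False
-8.5 act -8.36 Fs 0.85 Fo 0.53 Fz -0.2 M [0.82 0.01 0.04] 19.4 False
-7.0 act -6.86 Fs 0.42 Fo 0.39 Fz 0.32 M [ 0.78 -0.01  0.06] 19.75 False
-5.5 act -6.22 Fs 5.31 Fo -0.55 Fz 1.89 M [ 1.29  0.21 -0.14] 20.1 False
```

Bumper onset is at a nominal -6.5 mm (true -8), so the catches should snap at a nominal +1.5 mm and the hard stop is at +6.5 mm. I'll aim for about +4.

```bash
python3 - <<'E'
from h import *;import pickle
from rig import ctrl,optics
def go(s,vel,fl=6):
    p,q=tcp(s,0,0);st=ctrl.movel(p,q,vel=vel,force_limit=fl)
    F=[]
    for _ in range(3): ctrl.dwell(.03);F.append(ctrl.sense()["force"])
    f=np.mean(F,0);S=ctrl.sense();a=(dk(S["position"])[0]+LEAD)*1000;fs=f[:2]@-U
    print(round(s*1000,1),"act",round(a,2),"Fs",round(fs,2),"Fo",round(f[:2]@V,2),"Fz",f[2].round(2),round(S["time"],2),st);return a,fs
for s in np.arange(-.004,.0065,.001):
    a,f=go(s,.02)
    if a>3.7 or f>11: break
d={n:optics.capture(n) for n in("top","side")};pickle.dump(d,open("cap2.pkl","wb"))
a=cv2.resize(d["top"]["pixels"][130:300,200:460],None,fx=2.3,fy=2.3);b=cv2.resize(d["side"]["pixels"][130:310,220:480],None,fx=2.3,fy=2.3)
cv2.imwrite("pics/both3.png",np.vstack([a[:295],b[:305]])[:,:,::-1])
E
```

```text
-4.0 act -4.67 Fs 5.65 Fo -0.7 Fz 1.34 20.45 False
-3.0 act -3.8 Fs 5.78 Fo -0.82 Fz 2.49 20.8 False
-2.0 act -2.96 Fs 6.07 Fo -0.61 Fz 2.05 21.15 False
-1.0 act -2.05 Fs 6.35 Fo -0.77 Fz 2.7 21.5 False
0.0 act -1.19 Fs 7.31 Fo -1.06 Fz 2.7 21.85 False
1.0 act -0.34 Fs 6.69 Fo -0.93 Fz 2.5 22.2 False
2.0 act 0.64 Fs 7.31 Fo -1.68 Fz 3.24 22.55 False
3.0 act 1.63 Fs 7.15 Fo -1.39 Fz 2.69 22.9 False
4.0 act 2.51 Fs 7.84 Fo -1.3 Fz 3.19 23.25 False
5.0 act 3.39 Fs 7.56 Fo -2.15 Fz 2.49 23.6 False
6.0 act 4.27 Fs 8.37 Fo -1.84 Fz 2.87 23.95 False
```

View pics/both3.png

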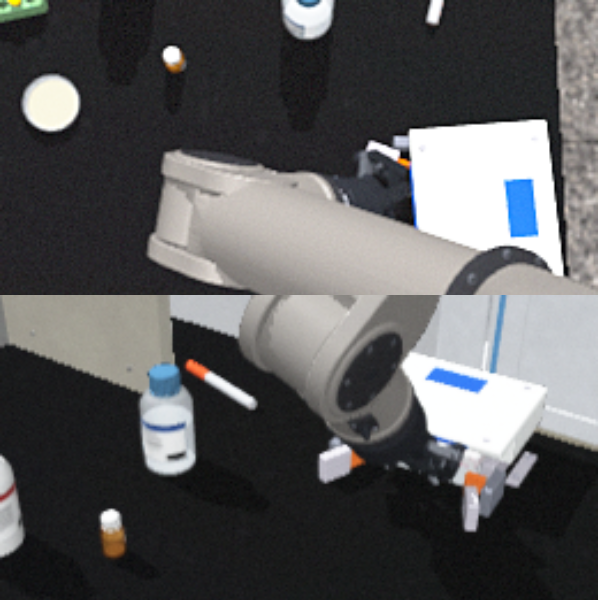

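No hard stop has been reached and true travel is about +2.8 mm. I'll ease back and watch where the force disappears: near 0 if caught, near -6.5 nominal if not.

```bash
python3 - <<'E'
from h import *
from rig import ctrl
for s in(.004,.002,.001,0,-.001,-.002,-.003):
    p,q=tcp(s,0,0);ctrl.movel(p,q,vel=.02)
    F=[]
    for _ in range(4): ctrl.dwell(.03);F.append(ctrl.sense()["force"])
    f=np.mean(F,0);S=ctrl.sense();print(s*1000,"act",((dk(S["position"])[0]+LEAD)*1000).round(2),"Fs",(f[:2]@-U).round(2),"Fz",f[2].round(2),"M",S["moment"].round(2),round(S["time"],2))
E
```

```text
4.0 act 3.09 Fs 7.13 Fz 2.33 M [ 1.33  0.34 -0.19] 24.43
2.0 act 1.6 Fs 6.02 Fz 1.61 M [ 1.26  0.18 -0.14] 24.82
1.0 act 0.97 Fs 3.96 Fz 1.23 M [ 1.17  0.11 -0.05] 25.2
0 act 0.21 Fs 2.87 Fz 0.19 M [1.08 0.02 0.06] 25.58
-1.0 act -0.46 Fs -0.79 Fz -0.29 M [ 0.71  0.08 -0.02] 25.97
-2.0 act -1.98 Fs -0.07 Fz -0.13 M [0.7  0.11 0.02] 26.35
-3.0 act -3.03 Fs 0.09 Fz 0.68 M [ 0.69  0.02 -0.01] 26.73
```

The force vanishes at about 0, so the catches hold the box. I'll retreat and look.

```bash
python3 - <<'E'
from h import *;import pickle
from rig import ctrl,optics
p,q=tcp(-.10,0,0);ctrl.movel(p,q,vel=.1)
p,q=tcp(-.22,0,0,.22);ctrl.movel(p,q,vel=.2)
p,q=tcp(-.36,.0,0,.30);
try: ctrl.move_pose(p,q)
except ctrl.MotionError as e: print(e)
d={n:optics.capture(n) for n in("top","side","wrist")};pickle.dump(d,open("cap3.pkl","wb"))
a=cv2.resize(d["side"]["pixels"][130:250,320:500],None,fx=4,fy=4,interpolation=2)
cv2.imwrite("pics/side4.png",a[:,:,::-1]);b=d["top"]["pixels"]
b=np.hstack([d["top"]["pixels"][80:280,180:460],d["wrist"]["pixels"][::2,::2][:200]]);cv2.imwrite("pics/tw4.png",b[:,:,::-1])
S=ctrl.sense();print(S["time"],S["position"])
for n,p,z in(("dish",(222,175),.015),):print(n)
e=pickle.load(open("cap0.pkl","rb"))
df=cv2.absdiff(e["top"]["pixels"],d["top"]["pixels"]).max(2)
for n,(x,y) in dict(dish=(222,175),vial=(276,156),bottle=(333,132)).items(): print(n,"px>40 changed",(df[y-18:y+18,x-16:x+16]>40).sum())
E
```

```text
29.9917 [0.52444367 0.25093347 0.29876484]
dish
dish px>40 changed 0
vial px>40 changed 0
bottle px>40 changed 0
```

View pics/side4.png

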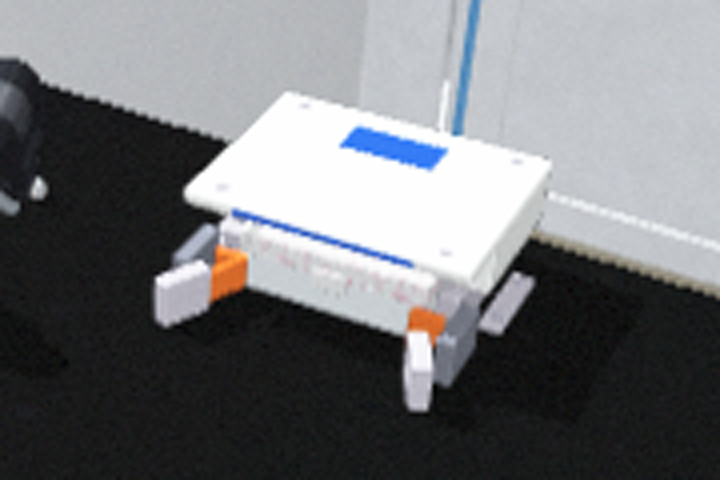

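View pics/tw4.png

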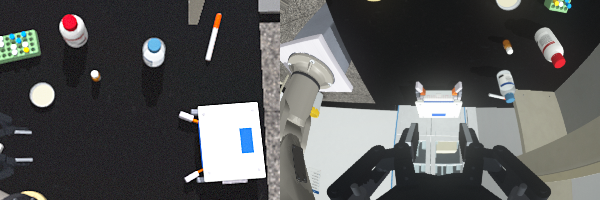

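The side view shows the box flat under the bridge, with both orange catches out in front of it. Its lower near edge runs from about (382,203) to (421,214) px. I'll measure that against the docked position.

```bash
python3 - <<'E'
from h import *;import pickle
d=pickle.load(open("cap3.pkl","rb"));e=pickle.load(open("cap0.pkl","rb"))
print((1000*dk(ray(d["side"],np.array([(250,292),(330,315),(405,335)])/4+[320,130],0))).round(1))
def org(c):
    h=cv2.cvtColor(c["pixels"],cv2.COLOR_RGB2HSV);m=((h[...,0]<20)&(h[...,1]>150)&(h[...,2]>120)).astype(np.uint8);m[:,:350]=0;m[:170]=0
    n,_,s,ce=cv2.connectedComponentsWithStats(m);return [(s[i].tolist(),ce[i].round(1).tolist()) for i in range(1,n) if s[i][4]>8]
for v in("side","top"):print(v,"before",org(e[v]),"now",org(d[v]))
E
```

```text
[[-44.5  46.8]
 [-41.9  -4.2]
 [-38.1 -49.6]]
side before [([373, 192, 9, 13, 89], [376.6, 197.8]), ([422, 206, 9, 11, 50], [426.1, 210.1])] now [([373, 192, 9, 13, 85], [376.5, 197.8]), ([422, 207, 9, 10, 45], [426.3, 210.4])]
top before [([373, 199, 5, 4, 15], [375.1, 200.5]), ([378, 248, 5, 5, 15], [380.0, 250.2])] now [([372, 199, 6, 4, 16], [374.8, 200.6]), ([378, 248, 5, 5, 15], [380.0, 250.2])]
```

Both catches are back at their rest positions within 0.3 px. My hand-read edge hints at a slight yaw, so I'll measure it properly.

```bash
python3 - <<'E'
from h import *;import pickle
d=pickle.load(open("cap3.pkl","rb"));c=d["side"];g=cv2.GaussianBlur(c["pixels"].mean(2).astype(np.float32),(0,0),.6)
P=[]
for x in range(384,420):
    y0=int(203.5+(x-383)*.28);seg=g[y0-6:y0+9,x];k=int(np.argmin(np.diff(seg)));hi,lo=seg[:k+1].max(),seg[k+1:].min();mid=(seg[max(k-2,0):k+1].max()+lo)/2
    j=np.where((seg[:-1]>=mid)&(seg[1:]<mid))[0][0];P.append((x,y0-6+j+(seg[j]-mid)/(seg[j]-seg[j+1])))
P=np.array(P);D=1000*dk(ray(c,P,0.0));f=np.polyfit(D[:,1],D[:,0],1);r=D[:,0]-np.polyval(f,D[:,1])
print(D[::5].round(1).tolist(),"slope deg",np.degrees(np.arctan(f[0])).round(2),"s at o=+52,0,-52",np.polyval(f,[52,0,-52]).round(1),"rms",r.std().round(2))
b=cv2.resize(c["pixels"][175:225,360:440],None,fx=10,fy=10,interpolation=2);cv2.imwrite("pics/z.png",b[:,:,::-1])
E
```

```text
[[-38.9, 45.5], [-38.2, 32.6], [-38.9, 19.1], [-39.1, 6.0], [-38.8, -6.7], [-38.9, -19.4], [-38.2, -31.7], [-38.6, -44.2]] slope deg -0.1 s at o=+52,0,-52 [-38.8 -38.7 -38.6] rms 0.25
```

View pics/z.png

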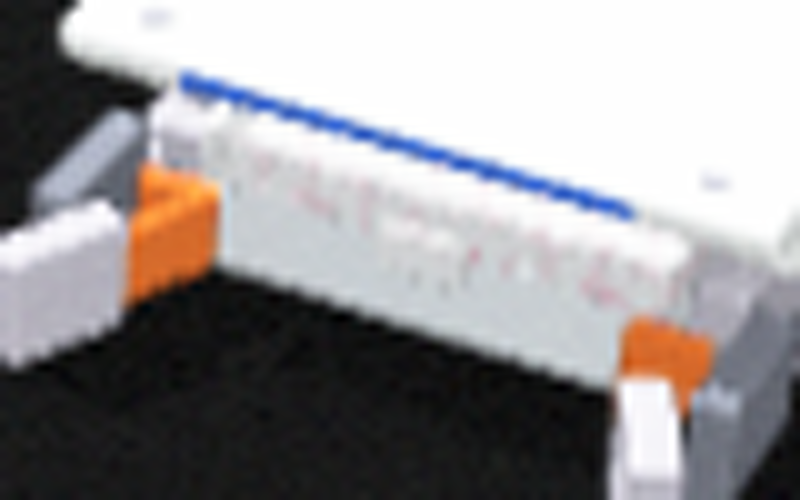

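The box sits square (-0.1°), its near side is at -38.7 mm (should be about -40, within the 2 mm calibration), and both teeth are in front of it. Handing in.

```bash
python3 -c "
from rig import job;print(job.sign_off())"
```

```text
the job is handed in; nothing more can be done
None
```

The box is docked and holding, and I handed the job in at about 30 s of the 48 s limit. I pushed it flat along the bench with half-open, tilted fingers on a gentle S-curve. It went in under the bridge to about 3 mm past its resting place, with a peak push of about 8 N, and never reached the bumper's hard stop.

**Last checks:**
- **Release:** As I eased back, the push force fell to zero at the resting place, not 6 mm further out at the bumper's free position. The box stayed put once the gripper was clear.
- **Position:** The near side measured -38.7 mm against the nominal -40, which is inside the 2 mm calibration. The box is square to within 0.1°.
- **Catches:** Both orange catches are back at their rest positions within 0.3 px, with their teeth in front of the box.
- **Bystanders:** No pixels changed around the dish, vial or bottle in the top view.

**Disagreement:** My first hand-read of the box's near edge suggested about 4° of yaw. Measuring the edge properly showed that was a reading error.

I viewed 10 pictures.

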